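# Slide the stone coaster out over the riser's edge

## Robot

A 7-joint arm with a two-finger parallel gripper is mounted at the origin on the work surface. World frame = base frame: x ahead of the robot, y to its left, z up, the work surface at z = 0. Lengths are in mm, angles in rad, forces in N, time in s.
With the tool pointing down it reaches from about 400 to 900 mm from the base axis. Payload 5.6 kg.
Tool frame: the origin (TCP) lies midway between the tips of the shut fingers; the grasp point (between the pads) lies 19 mm behind it; z points along the fingers, y is the line along which they close (so a half turn about z gives the same grasp; the last joint's range is limited). The gripper opens to 92 mm and grips with 3 to 60 N. Pads are 20 mm wide; open, the fingers measure 128 mm over their backs; the gripper's body (75 mm by 189 mm) begins 69 mm behind the grasp point.
Start: joints at [-1.2, 0.468, -0.012, 1.603, 0.006, 1.071, -0.056], TCP at [261.4, 595.129, 214.592] pointing down, gripper open.
Joint ranges: [-2.53, 2.53], [-0.31, 2.02], [-1.57, 1.55], [0.28, 2.44], [-1.29, 4.43], [0.15, 1.84], [-2.92, 2.92]. Speed limits (rad/s): [2.57, 2.57, 3.14, 3.14, 3.14, 3.14, 3.14].

## Interface

Orientations are given as a rotation vector (axis times angle).
In Python, from cell import robot, grip, kin, viewer gives the robot as it stands. Calls block until the motion is done:
- robot.movep(position, orientation): joint-space move of the TCP to a pose.
- robot.servo_line(position, feed=150, rotation=None): straight line of the TCP; rotation=None keeps the orientation; feed is the mean speed in mm/s.
- robot.goto_joints(angles): joint-space move.
- grip(opening, newtons=None): opening from 0.0 (shut) to 1.0 (fully open); newtons is the grip in N (None keeps the last); returns when the fingers have stopped.
- robot.hold(seconds).
- kin.ik(position, orientation): joint angles nearest the present ones, or None.
- robot.observe(): the state.
- viewer.read_camera(name): name is "scene" or "top" or "wrist"; returns the picture (400x640x3 uint8, red, green, blue); there is no depth.
- viewer.camera_info(name): a dict with "camera_matrix" (3x3 intrinsics, pixels), "k1" (the pictures are not rectified: a ray, as slopes to the right and down, at radius r is drawn at 1 + k1 r^2 times it, then the intrinsics apply), "R" (3x3) and "t" (3): a world point X has camera coordinates R X + t. Camera axes: x right, y down, z forward; pixel columns grow to the right and rows downward; lengths in mm; the calibration is good to about 2 mm. A picture is of the moment at which its call begins: read the wrist's pose just before it. camera_info takes no time and is no camera call; for the wrist camera it gives the pose at the moment of the call.
A pose or a line that the arm cannot do raises robot.IKError and nothing moves.
- robot.job_done(): hands the job in; it is judged then, once.
Trained networks look in the newest picture that a camera, given by its name, has taken for a name from the list of things; names that differ only in an ending like _2 or _b are one class to them, and where a whole thing is asked for, a point or a joint stands for the part that bears it (a point fixed in the world has none). Each returns a list of dicts, best first, with "confidence" (0 to 1); they miss things now and then, are a little off and sometimes report something else, mostly with a low value. They report only what shows in the picture. A call takes as long as a camera call. They do not tell look-alikes from the thing itself.
- viewer.silhouettes(name, camera): "mask" (400x640 bool, what is visible of it).
- viewer.pinpoint(name, camera): "at" ([x, y, z] in mm, in the coordinates of the camera as it stood for that picture, good to about 4 mm: a listed point, or the origin of a listed thing).
The state is a dict: "t": time; "joints": joint angles; "joint_velocities": joint speeds; "joint_torque": joint torques, N m; "tcp_pos": TCP position; "tcp_rot": TCP orientation; "contact_force": force on the tool from outside, world axes, zero at the start; "wrist_torque": the same for the moment, N m; "grip_width": opening from 0.0 (shut) to 1.0 (fully open); "grip_force": force on a finger pad.
Only numpy, scipy, OpenCV 4.12 (cv2) and the standard library are available. Lean on these libraries where they do the work, as an engineer would, in place of code of your own. Each camera call takes 0.05 s, during which the arm holds its last target. There are 200 camera calls.

## Task

With the fingertips, push the square stone coaster across the wooden desk riser towards the riser's far long edge (the one facing away from the robot), until 3 cm of the coaster sticks out over that edge, square to it, so that a person can get their fingers under it. Slide it gently and flat: do not pick it up, tip it or let it fall, and leave the mug, the pill organiser and the camera alone.

Things in the scene. Friction and masses are not known exactly. Their poses are not given: they have to be found in the camera images.
- coaster: The square stone coaster: a grey slab 95 x 95 mm and 8 mm thick with a thin round cork inlay on top, 100 to 200 g, loose, lying flat on the riser. Origin: centre of its underside; x and y run parallel to its sides, z up. It starts turned by up to 0.3 rad from square to the riser, with its +x side towards the riser's far edge, and wholly on the riser.
- riser: The low wooden desk riser, fixed to the desk: a flat board 240 mm (its x) by 440 mm (its y) by 18 mm thick on two side panels 51 mm high, open beneath, its top 70 mm above the desk. No rim. Origin: on the desk under the board's centre; its x axis points away from the robot towards the far long edge, at right angles to it (turned up to 0.35 rad from world x); y runs along that edge; z up.
- riser_edge (a point): Middle of the riser's far long edge, at the height of the board's top face (70 mm above the desk), 120 mm from the riser's origin along its x. Same axes as the riser: the coaster's overhang is measured along x from here.
- mug: Dark red ceramic mug, 84 mm across and 95 mm high, standing on the riser towards one end, its handle roughly towards the far edge. Bystander. Origin: centre of its foot.
- pillbox: White plastic pill organiser with seven closed compartments, 150 x 32 x 24 mm, its length (x) lying roughly along the riser's x, towards the other end of the riser from the mug. Bystander. Origin: centre of its underside.
- camera: Compact camera, grey and black, 120 mm wide (y), 44 mm deep (62 mm with the lens, which looks to its +x), 69 mm high, standing on the desk beside the riser. Bystander. Origin: centre of its underside.
Not all that is in view belongs to the job. What is meant by the coaster is not blue, and is the larger of those in its own colour.

How it is judged:
By the outcome, as a careful person would: the job done as asked, in the order asked, and still so for the second after the job is handed in, with the robot touching nothing.
It also fails if it takes over 38 s, if anything falls off the work surface, if the arm or the gripper's body presses on something with over 40 N, if the wrist force passes 120 N, or if a joint passes its speed limit or range.

## Working session

There is one attempt and no reset: what is moved stays moved. The work goes in short steps, each a Python script; the robot and the scene stay as the last script left them, time stands still between calls to the robot, and variables do not carry over. Pictures are saved under pics/ and viewed, at most 10 in all, crops included, and the job is handed in when it is done.

```bash
mkdir -p pics
cat > h.py <<'E'
import numpy as np, cv2
from cell import robot, grip, kin, viewer
def shot(cam,fn=None):
    im=viewer.read_camera(cam)
    if fn: cv2.imwrite('pics/'+fn,im[:,:,::-1])
    return im
def toworld(p,ci): return np.array(ci['R']).T@(np.array(p)-np.array(ci['t']))
def project(X,ci):
    c=np.atleast_2d(X)@np.array(ci['R']).T+np.array(ci['t']); s=c[:,:2]/c[:,2:]
    s=s*(1+ci['k1']*(s**2).sum(1,keepdims=True)); K=np.array(ci['camera_matrix'])
    return s@K[:2,:2].T+K[:2,2]
def pix2plane(uv,ci,z):
    K=np.array(ci['camera_matrix']); d=(np.atleast_2d(uv)-K[:2,2])@np.linalg.inv(K[:2,:2]).T
    s=d.copy()
    for _ in range(20): s=d/(1+ci['k1']*(s**2).sum(1,keepdims=True))
    R=np.array(ci['R']); r=np.c_[s,np.ones(len(s))]@R; o=-R.T@np.array(ci['t'])
    return o+r*((z-o[2])/r[:,2:])
E
python3 - <<'E'
from h import *
np.set_printoptions(precision=1,suppress=True)
a=shot('top','top.png'); ci=viewer.camera_info('top')
for n in ['coaster','riser','riser_edge','mug','pillbox','camera']:
    for d in viewer.pinpoint(n,'top'): print(n,d['confidence'],toworld(d['at'],ci))
b=shot('scene','scene.png')
print(robot.observe()['t'])
E
```

```text
coaster 0.87 [ 709.5 -122.8    2.2]
coaster 0.81 [557.6  73.1  72.3]
coaster 0.58 [758.9  52.7   2.4]
riser 0.63 [512.7  72.7   1.2]
riser_edge 0.85 [628.6  57.6  74.5]
mug 0.84 [514.5 237.8  73.9]
camera 0.94 [ 579.8 -492.4    2.7]
0.4
```

View pics/top.png

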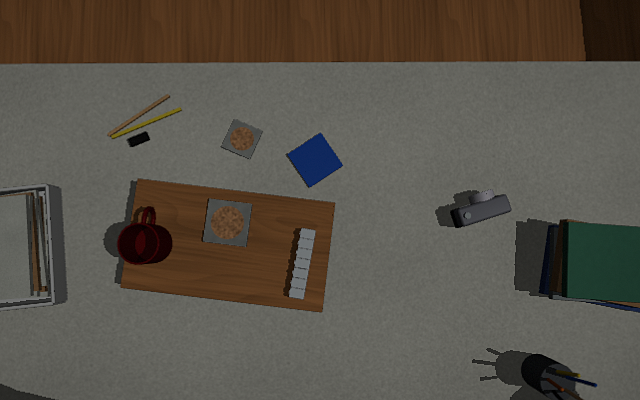

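View pics/scene.png

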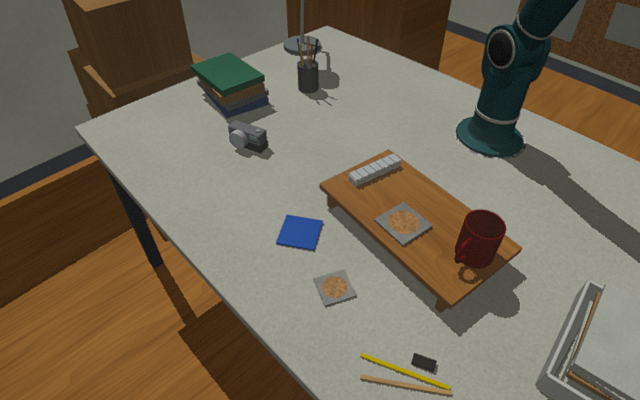

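The top view shows the riser with corners at about (137,179), (335,203), (322,311) and (121,288). The target coaster is on it, centred at about (227,222). The mug is at the left end and the pillbox at the right. The small grey coaster and the blue one are on the desk, so they aren't the target. Next I'll move above the coaster and take a closer look with the wrist camera.

```bash
cat >> h.py <<'E'
from scipy.spatial.transform import Rotation as Ro
def down(yaw): return (Ro.from_euler('z',yaw)*Ro.from_euler('x',np.pi)).as_rotvec()
def coaster(cam,near,z=78):
    ci=viewer.camera_info(cam); out=None
    for d in viewer.silhouettes('coaster',cam):
        m=d['mask'].astype(np.uint8)
        cs,_=cv2.findContours(m,0,1)
        if not cs: continue
        c=max(cs,key=cv2.contourArea)[:,0].astype(float)
        P=pix2plane(c,ci,z)[:,:2]
        r=cv2.minAreaRect(P.astype(np.float32))
        if np.linalg.norm(np.array(r[0])-near)<60:
            a=np.deg2rad(r[2]); a=(a+np.pi/4)%(np.pi/2)-np.pi/4
            return np.array(r[0]),r[1],a,m
E
python3 - <<'E'
from h import *
np.set_printoptions(precision=3,suppress=True)
shot('top'); ci=viewer.camera_info('top')
r=coaster('top',[557,73]); print(r and r[:3])
print(pix2plane([[137,179],[335,203],[322,311],[121,288]],ci,70))
for yaw in (-.12,-.12+np.pi):
    print(kin.ik([500,80,300],down(yaw)))
robot.movep([500,80,300],down(-.12))
ci=viewer.camera_info('wrist'); shot('wrist','w1.png')
print(ci['R'],ci['t'],ci['k1'])
r=coaster('wrist',[557,73]); print(r and r[:3])
print([ (d['confidence'],toworld(d['at'],ci)) for n in('coaster','riser_edge') for d in viewer.pinpoint(n,'wrist')])
print(robot.observe()['t'],robot.observe()['joints'])
E
```

```text
(array([558.643,  72.318]), (98.76030731201172, 99.06249237060547), np.float64(-0.12664329668735563))
[[ 656.097  272.951   70.   ]
 [ 599.595 -163.141   70.   ]
 [ 366.187 -132.441   70.   ]
 [ 419.223  300.506   70.   ]]
[-0.848  0.142  0.7    1.882 -0.1    1.153 -1.803]
[-0.519  0.133  0.328  1.865 -0.047  1.152  1.275]
[[-0.118 -0.993  0.   ]
 [-0.96   0.115  0.254]
 [-0.253  0.03  -0.967]] [140.011 420.476 596.834] -0.01268311162874277
None
[(0.94, array([559.744,  74.997,  66.24 ])), (0.67, array([632.631,  57.952,  76.245]))]
2.7667 [-0.849  0.142  0.7    1.882 -0.1    1.153 -1.803]
```

View pics/w1.png

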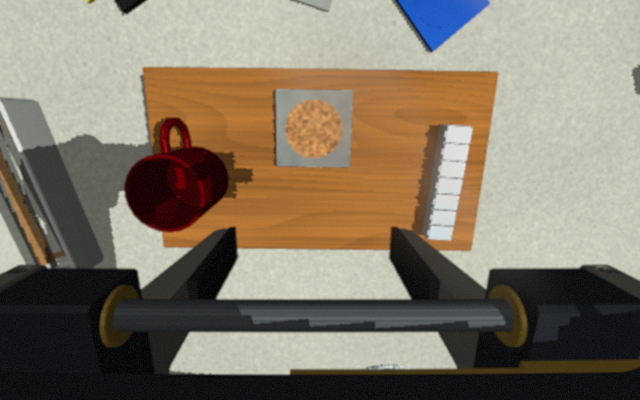

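The wrist view shows the riser's far edge running from (144,68) to (497,72). The coaster's corners are at about (275,89), (352,90), (351,167) and (275,166), so it is nearly square to the edge. Now I'll measure both precisely.

```bash
cat >> h.py <<'E'
def edges(im,ci,cc,cols):
    """far-edge line and coaster rect in world, from wrist image by wood/grey colour"""
    f=im.astype(float); s=cv2.GaussianBlur(f[:,:,0]-f[:,:,2],(3,3),0)   # wood: red>>blue
    u0,v0=project([[*cc,78]],ci)[0]
    pts=[]
    for c in range(*cols):
        if abs(c-u0)<60: continue
        col=s[:140,c]; hi=np.median(s[90:130,c]); lo=np.median(col[:40]); th=(hi+lo)/2
        k=np.nonzero(col>th)[0]
        if len(k)and k[0]>0: k=k[0]; pts.append((c,k-1+(th-col[k-1])/(col[k]-col[k-1])))
    P=pix2plane(pts,ci,70)[:,:2]
    vx,vy,x0,y0=cv2.fitLine(P.astype(np.float32),cv2.DIST_HUBER,0,.01,.01).ravel()
    if vy<0: vx,vy=-vx,-vy
    yaw=np.arctan2(-vx,vy)
    g=cv2.inRange(s,-1e3,30).copy(); m=np.zeros_like(g)
    return yaw,np.array([x0,y0]),np.abs((P-[x0,y0])@[np.cos(yaw),np.sin(yaw)]).mean(),g
E
python3 - <<'E'
from h import *
np.set_printoptions(precision=3,suppress=True)
ci=viewer.camera_info('wrist'); im=shot('wrist')
yaw,p,res,g=edges(im,ci,[559,73],(200,480)); print('edge',yaw,p,res)
ex=np.array([np.cos(yaw),np.sin(yaw)]); ey=np.array([-ex[1],ex[0]])
C=cv2.imread('pics/w1.png')[:,:,::-1].astype(int)
print('corner sanity',[(int(C[r,240,0]),int(C[r,240,2])) for r in range(64,76)])
w=C[60:200,255:372]; s=(w[:,:,0]-w[:,:,2])
rat=w[:,:,2]/np.maximum(w[:,:,0],1)
m=((rat>.75)).astype(np.uint8); m[:20]=0
cs,_=cv2.findContours(m,0,1); c=max(cs,key=cv2.contourArea)[:,0]+[255,60]
r=cv2.minAreaRect(pix2plane(c.astype(float),ci,78)[:,:2].astype(np.float32)); print(r,np.deg2rad(r[2]))
q=np.array(r[0])-p; print('riser frame x,y of centre rel edge',q@ex,q@ey)
print(c.min(0),c.max(0))
print([(n,toworld(d['at'],ci)) for n in('mug',) for d in viewer.pinpoint(n,'wrist')])
E
```

```text
edge -0.034149006 [642.072  92.32 ] 11.713361802919895
corner sanity [(209, 192), (211, 195), (202, 183), (182, 147), (167, 91), (162, 53), (165, 46), (168, 52), (168, 50), (168, 50), (169, 53), (169, 52)]
((559.7881469726562, 74.01029968261719), (94.73867797851562, 94.0757827758789), 82.28561401367188) 1.4361548915637605
riser frame x,y of centre rel edge -81.61032679717778 -21.10876615613597
[275  89] [352 166]
[('mug', array([519.857, 234.418,  66.874]))]
```

```bash
cat >> h.py <<'E'
def edge2(im,ci,cols,lo=40,hi=140,v=None):
    f=im.astype(float); r=f[:,:,2]/np.maximum(f[:,:,0],1); pts=[]
    for c in cols:
        k=np.nonzero(r[lo:hi,c]<.6)[0]
        if len(k) and k[0]>0: k=k[0]+lo; pts.append((c,k-1+(r[k-1,c]-.6)/(r[k-1,c]-r[k,c])))
    P=pix2plane(pts,ci,70)[:,:2]
    vx,vy,x0,y0=cv2.fitLine(P.astype(np.float32),cv2.DIST_HUBER,0,.01,.01).ravel()
    if vy<0: vx,vy=-vx,-vy
    yaw=np.arctan2(-vx,vy)
    return yaw,np.array([x0,y0]),np.abs((P-[x0,y0])@[np.cos(yaw),np.sin(yaw)]).mean()
def coast2(im,ci,x0,x1,y0,y1):
    w=im[y0:y1,x0:x1].astype(float); m=(w[:,:,2]/np.maximum(w[:,:,0],1)>.75).astype(np.uint8)
    cs,_=cv2.findContours(m,0,1); c=max(cs,key=cv2.contourArea)[:,0]+[x0,y0]
    r=cv2.minAreaRect(pix2plane(c.astype(float),ci,78)[:,:2].astype(np.float32))
    a=(np.deg2rad(r[2])+np.pi/4)%(np.pi/2)-np.pi/4
    return np.array(r[0]),r[1],a
E
python3 - <<'E'
from h import *
np.set_printoptions(precision=4,suppress=True)
ci=viewer.camera_info('wrist'); im=shot('wrist')
yaw,p,res=edge2(im,ci,[*range(160,390),*range(450,485)]); print('edge',yaw,p,res)
ex=np.array([np.cos(yaw),np.sin(yaw)]); ey=np.array([-ex[1],ex[0]])
c,s,a=coast2(im,ci,255,372,80,200); q=c-p; print(c,s,a,'rel',q@ex,q@ey)
E
```

```text
edge -0.1317322 [633.0789  82.0932] 0.10724954375641041
[559.8822  74.632 ] (94.98570251464844, 94.11175537109375) -0.13223140760266894 rel -71.58249172732712 -17.011045266048313
```

The coaster is already square to the edge, so it needs a straight push of about 54 mm. I'll push most of the way and look again.

```bash
cat > push.py <<'E'
from h import *
yaw,p=-.132,np.array([633.08,82.09]); ex=np.array([np.cos(yaw),np.sin(yaw)]); ey=np.array([-ex[1],ex[0]])
def at(x,z): return [*(p+x*ex-17.0*ey),z]
E
python3 - <<'E'
from push import *
np.set_printoptions(precision=4,suppress=True)
grip(.54)
robot.movep(at(-155,170),down(yaw))
robot.servo_line(at(-155,73.5),feed=80)
print(robot.observe()['t'],robot.observe()['contact_force'])
robot.servo_line(at(-134,73.5),feed=40)
robot.servo_line(at(-85,73.5),feed=25)
o=robot.observe();print(o['t'],o['contact_force'],o['tcp_pos'],at(-85,73.5))
ci=viewer.camera_info('wrist'); shot('wrist','w2.png')
E
```

```text
5.625 [ 0.1138 -0.3138 -0.8593]
8.4083 [-0.1216 -0.0033  0.3824] [546.5838  76.4328  73.5496] [np.float64(546.5819562903758), np.float64(76.42533457228413), 73.5]
```

View pics/w2.png

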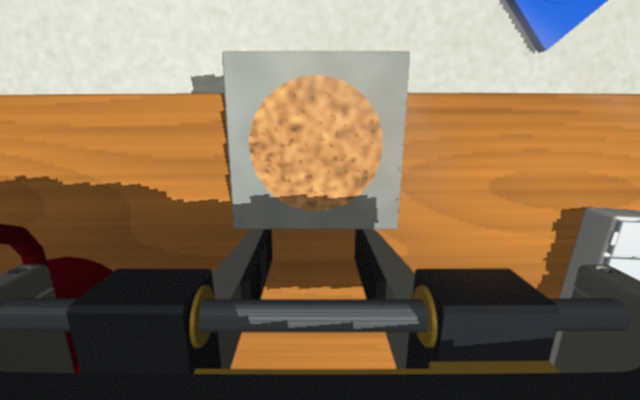

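The coaster's corners are at (224,52), (409,52), (397,229) and (233,229), and the edge is at row 94. It already overhangs and is square.

Run:
```python
from push import *
np.set_printoptions(precision=4,suppress=True)
ci=viewer.camera_info('wrist'); im=shot('wrist')
y2,p2,res=edge2(im,ci,[*range(20,185),*range(420,620)],lo=60); print('edge',y2,p2,res)
e=np.array([np.cos(y2),np.sin(y2)]); 
c=np.array([[223.5,51.5],[409.5,51.5],[397.5,229],[232.5,229]]); W=pix2plane(c,ci,78)[:,:2]
print('corners rel edge',(W-p2)@e)
f=im.astype(float).mean(2)
for col in (245,280,320,360,395):
    g=np.diff(cv2.GaussianBlur(f,(1,5),0)[:,col]); k=40+np.abs(g[40:65]).argmax()+.5; j=215+np.abs(g[215:240]).argmax()+.5
    P=pix2plane([[col,k],[col,j]],ci,78)[:,:2]; print(col,k,j,(P-p2)@e)
print((robot.observe()['tcp_pos'][:2]-p2)@e)
```

```text
edge -0.13102801 [634.6522  90.7207] 0.03159679778778157
corners rel edge [ 19.3366  19.1997 -75.2414 -75.0769]
245 50.5 228.5 [ 19.749  -74.7776]
280 50.5 228.5 [ 19.6873 -74.8035]
320 50.5 228.5 [ 19.6453 -74.8404]
360 50.5 228.5 [ 19.6338 -74.8851]
395 50.5 228.5 [ 19.6488 -74.9307]
-85.48471921697625
```

Run:
```python
from push import *
np.set_printoptions(precision=4,suppress=True)
robot.servo_line(at(-74.9,73.5),feed=15)
robot.hold(.2)
robot.servo_line(at(-110,73.5),feed=60)
robot.servo_line(at(-110,200),feed=120)
ci=viewer.camera_info('wrist'); im=shot('wrist','w3.png')
print(robot.observe()['t'])
```

```text
11.5167
```

View pics/w3.png

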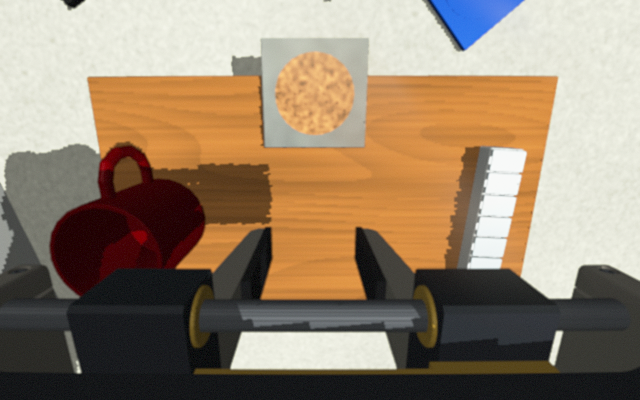

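The coaster (corners about (262,38), (368,38), (366,147) and (264,147)) overhangs the edge at row 76, and the gripper is clear. I'll check the overhang from this view.

Run:
```python
from push import *
ci=viewer.camera_info('wrist'); im=shot('wrist')
y2,p2,res=edge2(im,ci,[*range(110,225),*range(380,540)],lo=50); print('edge',y2,res)
e=np.array([np.cos(y2),np.sin(y2)])
f=cv2.GaussianBlur(im.astype(float).mean(2),(1,3),0); N=[];F=[]
for col in range(272,360,8):
    g=np.abs(np.diff(f[:,col])); k=30+g[30:48].argmax()+.5; j=138+g[138:155].argmax()+.5
    P=pix2plane([[col,k],[col,j]],ci,78)[:,:2]; F.append((P[0]-p2)@e);N.append((P[1]-p2)@e)
print(np.median(F),np.median(N)+95,F[0]-F[-1],N[0]-N[-1])
```

```text
edge -0.13112658 0.0507563113832333
29.992461778315583 30.946376830880524 0.0950370102052851 0.1273386632750757
```

```bash
python3 -c "
from h import *
print(robot.job_done())"
```

```text
the job is handed in; nothing more can be done
None
```

The job is handed in: I pushed the stone coaster straight until it stuck out 30–31 mm over the riser's far edge, square to it, with the gripper clear and about 12 s used of the 38 s limit.

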